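# Press a circuit board home in a sprung board tester with a hand press block

### The arm

A 7-joint arm with a two-finger parallel gripper is mounted at the origin on the work surface. World frame = base frame: x ahead of the robot, y to its left, z up, the work surface at z = 0. Lengths are in m, angles in rad, forces in N, time in s.
With the tool pointing down it reaches from about 0.35 to 0.9 m from the base axis. Payload 8.1 kg.
Tool frame: the origin (TCP) lies midway between the tips of the shut fingers; the grasp point (between the pads) lies behind it (arm.tcp_to_grasp is the z of the grasp point in the tool frame, in m); z points along the fingers, y is the line along which they close (so a half turn about z gives the same grasp; the last joint's range is limited). The gripper opens to 92 mm and grips with 3 to 60 N. Pads are 19 mm wide; open, the fingers measure 130 mm over their backs; the gripper's body (75 mm by 190 mm) begins 47 mm behind the grasp point.
Start: joints at [-1.313, 0.434, 0.025, 1.573, -0.012, 1.134, -0.075], TCP at [0.221, 0.585, 0.227] pointing down, gripper open.
Joint ranges: [-2.62, 2.62], [-0.44, 2.09], [-1.27, 1.32], [0.08, 2.57], [-1.32, 4.46], [0.12, 2], [-2.74, 2.74]. Speed limits (rad/s): [2.22, 2.22, 3.01, 3.01, 3.14, 3.14, 3.14].

### API

Orientations are given as a rotation vector (axis times angle).
In Python, from cell import readout, vision, arm gives the robot as it stands.
- The arm moves only by the tool carry_out, never from a script. Its argument "increments" is one flat list of numbers, 6 for each row, row after row: the shift along the world's x, y, z in mm, then the turn, a rotation vector about the world's x, y, z in rad. In form: [tx, ty, tz, wx, wy, wz, tx, ty, tz, wx, wy, wz, ...]. A call has 1 to 20 rows; each row shifts and turns the commanded pose from where the row before left it; what a row does not reach is not made up. A row lasts 1/8 s, in which the tool goes at most 62.5 mm and 10.7 degrees, less where a joint would pass 70% of its speed; a pose out of reach is approached as far as the arm can. A call with a gripper value outside its range is refused whole. "grip" is the closure, from 0 (fully open) to 1 (shut), set as the call begins (left out, the last holds). The fingers move at their own pace and stop on an object; "newtons" is the grip in N (left out, the last holds). Time passes only in rows, so rows that do not move let the fingers close. It gives the time, the measured TCP pose, the force, the opening and the grip force at its end, in the units of the state.
- readout.observe(): the state, without advancing time (a new reading comes with each control period).
- vision.get_image(name): name is "side" or "top" or "wrist"; returns the picture (420x560x3 uint8, red, green, blue); there is no depth.
- vision.calibration(name): a dict with "fov_y" (degrees; the focal length in pixels is half the picture's height over the tangent of half this angle, whatever the lens; pixels are square), "cx", "cy" (the principal point, pixels), "k1" (the pictures are not rectified: a ray, as slopes to the right and down, at radius r is drawn at 1 + k1 r^2 times it, then the intrinsics apply), "pose" (4x4, takes a point from camera to world coordinates). Camera axes: x right, y up, looking along -z (the intrinsics and any distortion apply to the point x, -y, -z); pixel columns grow to the right and rows downward; lengths in m; the calibration is good to about 2 mm. A picture is of the moment at which its call begins: read the wrist's pose just before it. calibration takes no time and is no camera call; for the wrist camera it gives the pose at the moment of the call.
- arm.sign_off(): hands the job in; it is judged then, once.
The state is a dict: "clock": time; "joints": joint angles; "dq": joint speeds; "joint_efforts": joint torques, N m; "position": TCP position; "ee_rot": TCP orientation; "force": force on the tool from outside, world axes, zero at the start; "ft_torque": the same for the moment, N m; "width": opening from 0.0 (shut) to 1.0 (fully open); "gripper_force": force on a finger pad.
Only numpy, scipy, OpenCV 4.12 (cv2) and the standard library are available. Lean on these libraries where they do the work, as an engineer would, in place of code of your own. Each camera call takes 0.05 s, during which the arm holds its last target. There are 200 camera calls.

### The job

Take the hand press block from its round wooden rest and, with its flat foot centred on the steel can in the middle of the circuit board, push squarely down until the board's sprung plate bottoms out level on the tester's hidden stops; keep it there under a firm, steady push of about 13 N (never above 25 N) for two seconds. Then let the board come all the way up again and set the block gently back upright in its rest. Touch the board only with the block, and leave everything else on the bench where it is.

Things in the scene. Friction and masses are not known exactly. Their poses are not given: they have to be found in the camera images.
- tester: Fixed board tester: a low square open aluminium frame, 150 x 150 mm, 42 mm high, walls 12 mm thick, with a sprung plate in it. Origin at the centre of its underside, on the bench; z up. Four rigid stop pins stand hidden under the board's middle (a 26 mm square). How far down they stop the board cannot be seen or read: 3 to 13 mm below its resting height, different each time.
- plate_top (a point): Centre of the top of the black sprung plate (112 x 112 mm) that carries the board; 46 mm above the bench at rest, z up. Pushing it down takes about 1 N to start and 0.25 N more per mm, at most 5 N, until the board meets the stops; there the force rises steeply. It rocks softly to any side (0.9 N m/rad), so a push off centre or with a tilted foot tilts it. It springs back up when let go.
- can_top (a point): Centre of the top of the flat steel can, 46 x 46 mm, 5 mm high, in the middle of the loose green circuit board (90 x 90 x 4 mm, 100 g), which lies centred on the sprung plate between corner stops 8 mm high. At rest this point is 55 mm above the bench, over the tester's centre. z is the board's normal, x and y run along its edges. A push above 25 N cracks the board.
- block_mid (a point): Centre, half-way up, of the hand press block: 90 mm tall, 140 to 280 g, standing upright in its rest. From below: flat round aluminium foot 40 mm across, 14 mm high; neck 18 mm across; square wooden handle 26 x 26 mm, from 30 to 90 mm above the foot's underside. z points up, x and y are square to the handle's flats. The foot's underside is 45 mm below this point, the handle's middle 15 mm above.
- rest_floor (a point): Centre of the inner floor of the fixed round wooden rest in which the block stands at the start: outer diameter 72 mm, round recess 52 mm across and 6 mm deep. The floor is 6 mm above the bench, the rim 12 mm.
- block: The hand press block again; origin at the centre of the underside of its foot, z up through the handle.
- board: The circuit board again; origin at the centre of its underside, 9 mm below the can's top.
- capacitor_a: Bystander: loose dark blue can capacitor, 35 mm across, 45 mm high, upright; origin at its underside.
- capacitor_b: Bystander: a second such capacitor.
- knob: Bystander: loose aluminium amplifier knob, 32 mm across, 20 mm high; origin at its underside.
- cap: Bystander: green plastic spray-can cap, 60 mm across, 55 mm high; origin at its underside.
- spray: Bystander: upright spray can, 54 mm across, 150 mm high; origin at its underside.
- driver: Bystander: screwdriver lying flat, 190 mm long; origin under it.
- spool: Bystander: spool of solder standing on its flange, 60 mm across, 36 mm high; origin at its underside.
Mind the look-alikes: they are no part of the job. Of the things that look like the part that bears rest_floor, take the one that is farthest from the robot's base at the start.

How it is judged:
On the way, in this order (a step that is already met when the one before it is completed fails the run):
1. the block is lifted out of its rest in the gripper (contact force between the fingers and block above 1 N and z of block_mid in the frame of rest_floor above 0.065 m), for 0.2 s.
2. the block holds the board down on the stops with more than 9 N for 1.2 s, board level within 0.04 rad, block upright within 0.07 rad and within 7 mm of the can's centre (contact force between block and board above 9 N and z of can_top in the frame of tester below 0.053 m and angle between can_top's own z axis and vertical below 0.04 rad and angle between block_mid's own z axis and vertical below 0.07 rad and horizontal distance between block and can_top below 0.007 m), for 1.2 s.
At the end, for the whole second after the job is handed in: The block stands at rest upright (within 0.04 rad) on the floor of its rest, its axis within 9 mm of the rest's centre; the board is back up (can top within 1.5 mm of its 55 mm resting height), level and still in its place on the tester's plate (horizontal distance between block and rest_floor below 0.009 m and z of block in the frame of rest_floor below 0.002 m and angle between each of block, can_top's own z axis and vertical below 0.04 rad and linear speed of block below 0.02 m/s and z of can_top in the frame of tester above 0.0535 m and horizontal distance between can_top and tester below 0.006 m); the robot touches nothing.
It fails at once if the block pushes on the board with more than 25 N (contact force between block and board above 25 N).
It fails at once if the gripper or arm touches the board (contact force between any of the fingers, the arm and board above 0.5 N).
It fails at once if the block is let go and falls (faster than 0.4 m/s, a drop of some 8 mm) (contact force between the fingers and block below 0.1 N and linear speed of block above 0.4 m/s).
It fails at once if a bystander is moved by more than 20 mm (distance of any of capacitor_a, capacitor_b, knob, cap, spray, driver, spool from where it was at the start of the episode above 0.02 m).
It also fails if it takes over 72 s, if anything falls off the work surface, if the arm or the gripper's body presses on something with over 40 N, if the wrist force passes 120 N, or if a joint passes its speed limit or range.

## Working session

There is one attempt and no reset: what is moved stays moved. The work goes in short steps, Python scripts to look and compute and a tool call to move; the robot and the scene stay as the last step left them, time stands still between calls to the robot, and variables do not carry over. Pictures are saved under pics/ and viewed, at most 10 in all, crops included, and the job is handed in when it is done.

Besides the shell and the picture viewer there is one more tool, called after "Request:" by a JSON object that holds its "name" and its "arguments". carry_out: Moves the arm, as the interface text tells. Its arguments: {"type":"object","properties":{"increments":{"type":"array","items":{"type":"number"}},"grip":{"type":"number"},"newtons":{"type":"number"}},"required":["increments"]}

```bash
mkdir -p pics; ls; cat > h.py <<'E'
import numpy as np, cv2
from cell import readout, vision, arm
from scipy.spatial.transform import Rotation as R
def grab(n,f):
    c=vision.calibration(n); im=vision.get_image(n); cv2.imwrite(f'pics/{f}.png',im[:,:,::-1]); np.savez(f'pics/{f}.npz',im=im,**{k:np.array(v) for k,v in c.items()}); return im,c
def load(f):
    d=dict(np.load(f'pics/{f}.npz')); return d.pop('im'),d
def K(c):
    f=210/np.tan(np.radians(float(c['fov_y']))/2); return np.array([[f,0,float(c['cx'])],[0,f,float(c['cy'])],[0,0,1.]])
def ray(c,u,v):
    k=K(c); xd=np.array([(u-k[0,2])/k[0,0],(v-k[1,2])/k[1,1]]); x=xd.copy()
    for _ in range(30): x=xd/(1+float(c['k1'])*(x@x))
    P=np.array(c['pose']); d=P[:3,:3]@np.array([x[0],-x[1],-1.]); return P[:3,3],d/np.linalg.norm(d)
def onz(c,u,v,z):
    o,d=ray(c,u,v); return o+d*(z-o[2])/d[2]
def proj(c,p):
    P=np.array(c['pose']); q=P[:3,:3].T@(np.array(p)-P[:3,3]); x=np.array([q[0],-q[1]])/-q[2]; x=x*(1+float(c['k1'])*(x@x)); k=K(c); return np.array([k[0,0]*x[0]+k[0,2],k[1,1]*x[1]+k[1,2]])
def tri(rays):
    A=np.zeros((3,3));b=np.zeros(3)
    for o,d in rays: M=np.eye(3)-np.outer(d,d);A+=M;b+=M@o
    p=np.linalg.solve(A,b); return p,[np.linalg.norm((np.eye(3)-np.outer(d,d))@(p-o)) for o,d in rays]
E
python3 - <<'E'
from h import *
s=readout.observe(); print({k:np.round(v,3) for k,v in s.items()}, arm.tcp_to_grasp)
a,c1=grab('top','t0'); b,c2=grab('side','s0'); w,c3=grab('wrist','w0')
for c in(c1,c2,c3): print(c['fov_y'],c['cx'],c['cy'],c['k1'],np.round(c['pose'],3).tolist())
E
```

```text
pics
{'clock': np.float64(0.0), 'joints': array([-1.313,  0.435,  0.025,  1.574, -0.012,  1.134, -0.075]), 'dq': array([-0.001,  0.001, -0.   , -0.   , -0.001,  0.001, -0.001]), 'joint_efforts': array([-0.0000e+00, -6.6785e+01,  9.8500e-01, -3.1448e+01, -6.1000e-02,
        4.3000e-02,  0.0000e+00]), 'position': array([0.221, 0.584, 0.226]), 'ee_rot': array([-5.64e-01, -3.09e+00,  2.00e-03]), 'force': array([ 0.87 ,  0.22 , -0.764]), 'ft_torque': array([-0.042, -0.023, -0.016]), 'gripper_force': np.float64(0.0), 'width': np.float64(0.997)} -0.0188
47.91839248269558 275.92194529327566 205.35113364959506 -0.12509730791004461 [[-0.005, 0.992, -0.123, 0.44], [-1.0, -0.007, -0.019, -0.024], [-0.02, 0.123, 0.992, 1.148], [0.0, 0.0, 0.0, 1.0]]
51.009451053483744 278.2973320467147 209.7247682609273 0.032466888848213755 [[0.846, 0.296, -0.443, 0.102], [-0.533, 0.474, -0.701, -0.757], [0.002, 0.829, 0.559, 0.669], [0.0, 0.0, 0.0, 1.0]]
64.01773239586467 273.63791918993843 207.35295225723794 -0.0689839140993381 [[0.353, -0.906, -0.233, 0.158], [0.936, 0.342, 0.089, 0.608], [-0.001, -0.249, 0.968, 0.385], [0.0, 0.0, 0.0, 1.0]]
```

View pics/t0.png

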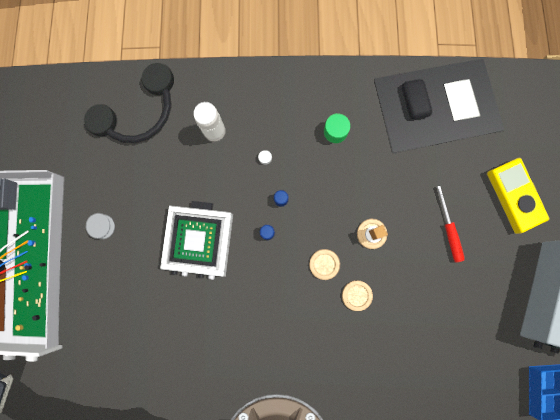

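View pics/s0.png

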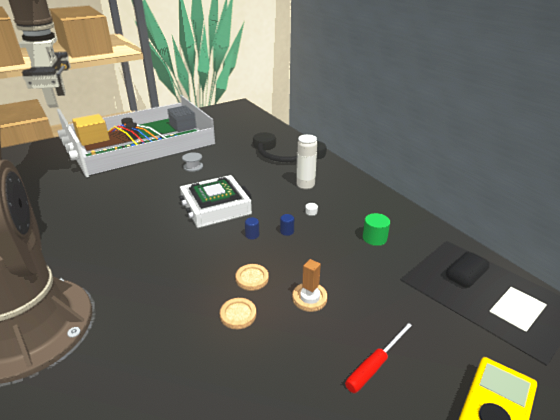

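The top view shows the tester with its can near (195,240) and the block in the rest at (372,234). The empty look-alike rests are at (324,264) and (358,296). In the side view the block is at (311,280) and the tester at (215,198). Next I'll zoom in with one montage.

```bash
python3 - <<'E'
from h import *
t,ct=load('t0'); s,cs=load('s0')
def crop(im,x,y,w,h): return cv2.resize(im[y:y+h,x:x+w],(400,300),interpolation=cv2.INTER_CUBIC)
m=np.vstack([np.hstack([crop(t,335,204,80,60),crop(t,145,195,100,75)]),np.hstack([crop(s,270,252,80,60),crop(s,170,165,100,75)])])
cv2.imwrite('pics/m0.png',m[:,:,::-1])
# can centroid
for n,im,c,b in(('t',t,ct,(180,226,212,256)),('s',s,cs,(200,180,232,200))):
    x0,y0,x1,y1=b; g=im[y0:y1,x0:x1].astype(int); mask=(g.min(2)>150).astype(np.uint8)
    k,l,st,ce=cv2.connectedComponentsWithStats(mask); i=1+np.argmax(st[1:,4]); print(n,st[i],ce[i]+[x0,y0], onz(c,*(ce[i]+[x0,y0]),.055))
    cn=max(cv2.findContours((l==i).astype(np.uint8),0,1)[0],key=cv2.contourArea); print((cv2.minAreaRect(cn)))
E
```

```text
t [  4   4  22  22 405] [194.35555556 240.17777778] [0.49480832 0.18796091 0.055     ]
((14.299999237060547, 14.100000381469727), (19.721521377563477, 20.465730667114258), 7.125016689300537)
s [  3   3  22  13 180] [213.67777778 189.35      ] [0.49374789 0.18788387 0.055     ]
((13.68539047241211, 9.30337142944336), (10.343538284301758, 19.787639617919922), 77.00537872314453)
```

View pics/m0.png

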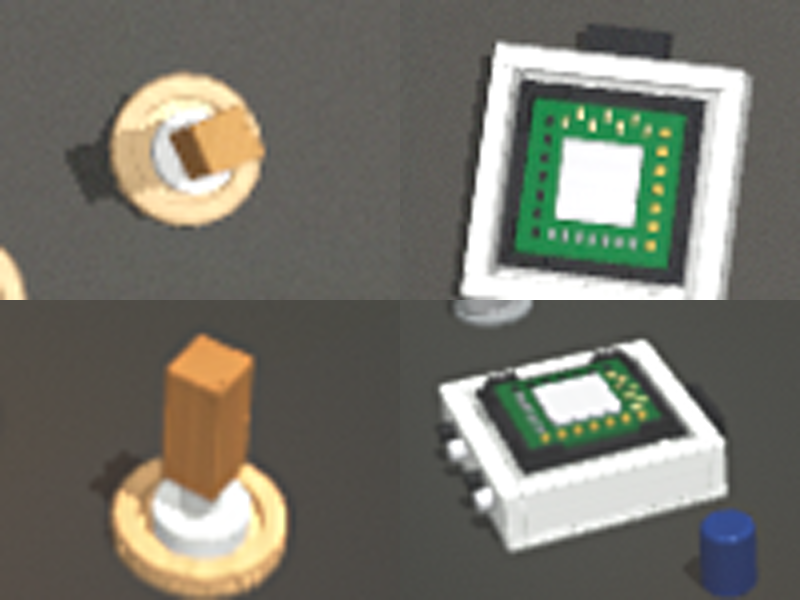

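The montage shows the block's handle leaning outward by perspective only. The handle's top face spans side-image points (311,259), (321,263), (313,268) and (303,265). The can is bright and square, at (194,240) in top and (214,189) in side.

```bash
python3 - <<'E'
from h import *
t,ct=load('t0'); s,cs=load('s0')
P=[(311,259),(320.6,262.6),(313.4,268),(303.3,265)]
q=[onz(cs,*p,.096)[:2] for p in P]; print(np.round(q,4)); print(np.mean(q,0)); 
for i in range(4):
    d=q[(i+1)%4]-q[i]; print(np.linalg.norm(d),np.degrees(np.arctan2(d[1],d[0])))
# rests by colour/ellipse
for n,im,c,b in(('t',t,ct,(300,210,400,320)),('s',s,cs,(210,260,335,330))):
    x0,y0,x1,y1=b; h=cv2.cvtColor(im[y0:y1,x0:x1],cv2.COLOR_RGB2HSV)
    m=((h[...,0]<25)&(h[...,1]>60)&(h[...,2]>120)).astype(np.uint8)
    for cn in cv2.findContours(m,0,1)[0]:
        if cv2.contourArea(cn)>200:
            (e,ax,an)=cv2.fitEllipse(cn); e=np.array(e)+[x0,y0]; print(n,e,ax,onz(c,*e,.012))
print(proj(ct,[.494,.188,.055]))
# wrist cam offset in tool frame
w,cw=load('w0'); st=readout.observe(); Rt=R.from_rotvec(st['ee_rot']).as_matrix(); print(Rt.round(3), Rt.T@(cw['pose'][:3,3]-st['position']),(Rt.T@cw['pose'][:3,:3]).round(3))
E
```

```text
[[ 0.5176 -0.2215]
 [ 0.5273 -0.2404]
 [ 0.5058 -0.2458]
 [ 0.4942 -0.2282]]
[ 0.51119491 -0.2339712 ]
0.02126657212746627 -62.831905503213186
0.02213772950510125 -165.86022029544955
0.021126682309675036 123.41250973068163
0.024329126427862068 15.968629671916194
t [357.02787018 295.40416718] (30.037166595458984, 30.44200897216797) [ 0.36324568 -0.19357798  0.012     ]
t [324.36995888 264.05792618] (30.075603485107422, 30.404245376586914) [ 0.43831558 -0.1167268   0.012     ]
t [371.83995056 233.40872002] (29.41093635559082, 30.241008758544922) [ 0.51072557 -0.23243184  0.012     ]
s [237.74720192 312.7455101 ] (31.230911254882812, 36.87458801269531) [ 0.36016274 -0.19872361  0.012     ]
s [251.68385696 276.63290024] (26.581632614135742, 33.49736022949219) [ 0.43452739 -0.12238905  0.012     ]
s [310.16551971 289.10028458] (32.13764572143555, 51.84192657470703) [ 0.52015666 -0.22109297  0.012     ]
[194.33436194 240.52491748]
[[-0.936  0.353 -0.   ]
 [ 0.353  0.936 -0.001]
 [-0.    -0.001 -1.   ]] [ 6.73286523e-02  5.85888262e-05 -1.58832311e-01] [[ 0.     0.968  0.249]
 [ 1.    -0.     0.   ]
 [ 0.     0.249 -0.968]]
```

Request:
{"name": "carry_out", "arguments": {"increments": [27,-40,0,0,0,-0.082,27,-40,0,0,0,-0.082,27,-40,0,0,0,-0.082,27,-40,0,0,0,-0.082,27,-40,0,0,0,-0.082,27,-40,0,0,0,-0.082,27,-40,0,0,0,-0.082,27,-40,0,0,0,-0.082,27,-40,0,0,0,-0.082,27,-40,0,0,0,-0.082,0,0,0,0,0,0,0,0,0,0,0,0], "grip": 0}}

```text
clock: 1.65
position: [0.4902, 0.1853, 0.2265]
ee_rot: [-1.748, -2.61, 0.0]
force: [-0.0, 0.3, -0.8]
width: 1.0
gripper_force: 0.0
```

```bash
python3 - <<'E'
from h import *
s=readout.observe(); print(s['clock'],s['position'],s['ee_rot'],s['joints'].round(3)); grab('wrist','w1')
E
```

```text
1.65 [0.49020063 0.18528582 0.22649559] [-1.74774057e+00 -2.60969559e+00  3.22826231e-04] [-0.75   0.274  0.364  1.84  -0.112  1.048  0.048]
```

Request:
{"name": "carry_out", "arguments": {"increments": [2,-42,0,0,0,0,2,-42,0,0,0,0,2,-42,0,0,0,0,2,-42,0,0,0,0,2,-42,0,0,0,0,2,-42,0,0,0,0,2,-42,0,0,0,0,2,-42,0,0,0,0,2,-42,0,0,0,0,2,-42,0,0,0,0,0,0,0,0,0,0,0,0,0,0,0,0]}}

```text
clock: 3.2
position: [0.511, -0.2335, 0.2264]
ee_rot: [-1.746, -2.611, -0.001]
force: [0.7, 0.3, 0.4]
width: 0.998
gripper_force: 0.0
```

```bash
python3 - <<'E'
from h import *
s=readout.observe(); print(s['clock'],s['position'],s['ee_rot'],s['joints'].round(3),s['force']); w,c=grab('wrist','w2'); a,_=load('w1')
m=np.vstack([a,w])
cv2.imwrite('pics/m1.png',cv2.resize(np.hstack([a,w])[:,:,::-1],(800,300)))
E
```

```text
3.2 [ 0.51102405 -0.23348505  0.22638706] [-1.74581698e+00 -2.61065274e+00 -1.00125716e-03] [-0.07   0.355  0.546  1.762 -0.207  1.082  0.939] [0.71187346 0.3087214  0.3629559 ]
```

View pics/m1.png

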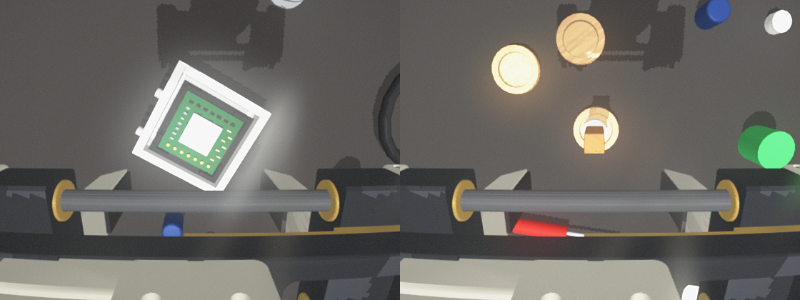

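The wrist views show the tester's can at about (281,187) in w1 full-image pixels. In w2 the block's handle is near (273,200), nearly aligned with the image axes. Its rest ring is at about (273,180).

```bash
python3 - <<'E'
from h import *
t,ct=load('t0'); s,cs=load('s0'); a,c1=load('w1'); w,c2=load('w2')
x0,y0,x1,y1=235,145,330,230
g=a[y0:y1,x0:x1].astype(int); m=((g.min(2)>150)).astype(np.uint8)
k,l,st,ce=cv2.connectedComponentsWithStats(m)
for i in range(1,k):
    if st[i,4]>200: print('can',st[i],ce[i]+[x0,y0],onz(c1,*(ce[i]+[x0,y0]),.055))
i=min(range(1,k),key=lambda i:np.linalg.norm(ce[i]-[46,42])+1e3*(st[i,4]<300)); cw=ce[i]+[x0,y0]
cn=max(cv2.findContours((l==i).astype(np.uint8),0,1)[0],key=cv2.contourArea); r=cv2.minAreaRect(cn); print(r)
print(tri([ray(ct,194.36,240.18),ray(cs,213.68,189.35),ray(c1,*cw)]))
# rest ring & handle in w2
x0,y0,x1,y1=225,140,325,225
h=cv2.cvtColor(w[y0:y1,x0:x1],cv2.COLOR_RGB2HSV)
cv2.imwrite('pics/h2.png',cv2.resize(w[y0:y1,x0:x1][:,:,::-1],(800,600),interpolation=cv2.INTER_CUBIC))
E
```

```text
can [  14   13   63   62 2197] [280.04096495 188.32726445] [0.49494981 0.18928171 0.055     ]
((45.18867492675781, 43.660377502441406), (47.39874267578125, 47.01023483276367), 29.05460548400879)
(array([0.49471174, 0.1887766 , 0.05408715]), [np.float64(0.0006533865022014576), np.float64(0.0005678003276203949), np.float64(0.0004709628870427773)])
```

View pics/h2.png

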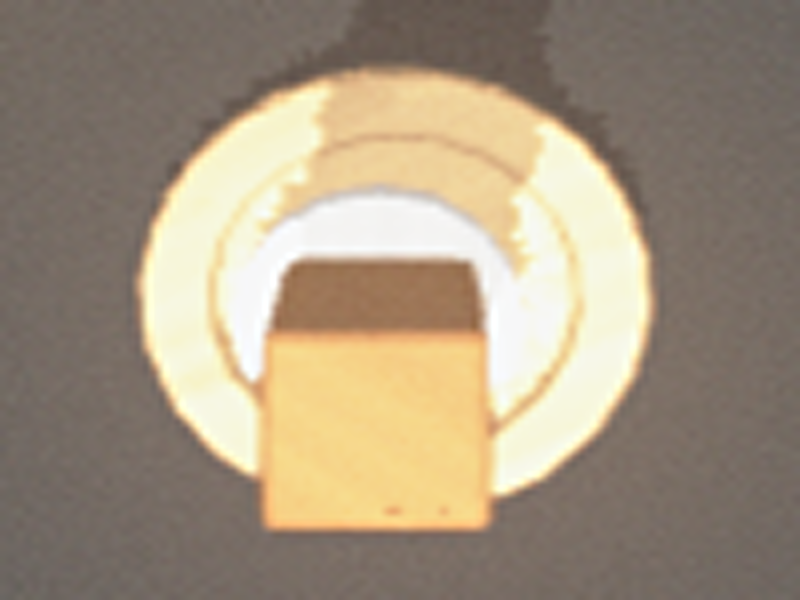

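The crop shows the handle's top face at crop pixels (270,335), (488,332), (492,527) and (264,527). It is square to the image. The rest's outer edge runs from x=140 to x=652, with its top at y=68.

```bash
python3 - <<'E'
from h import *
t,ct=load('t0'); s,cs=load('s0'); w,c2=load('w2')
f=lambda p:(225+(p[0]+.5)/8-.5,140+(p[1]+.5)*85/600-.5)
P=[f(p) for p in[(270,335),(488,332),(492,527),(264,527)]]
# same corners in side view: order by nearest on plane .096
S=[(311,259),(320.6,262.6),(313.4,268),(303.3,265)]
q=np.array([onz(c2,*p,.096) for p in P]); print(q.round(4),q.mean(0))
for i in range(4):
    d=q[(i+1)%4]-q[i]; print(np.linalg.norm(d).round(4),np.degrees(np.arctan2(d[1],d[0])).round(1))
pts=[]
for p,qq in zip(P,q):
    sp=min(S,key=lambda u:np.linalg.norm(onz(cs,*u,.096)-qq)); X,e=tri([ray(c2,*p),ray(cs,*sp)]); pts.append(X); print(X.round(4),np.round(e,4))
print('top centre',np.mean(pts,0))
x0,y0,x1,y1=225,140,325,225
h=w[y0:y1,x0:x1].astype(int); m=((h[...,0]-h[...,2]>30)|(h.min(2)>190)).astype(np.uint8)
m=cv2.morphologyEx(m,cv2.MORPH_CLOSE,np.ones((5,5)))
cn=max(cv2.findContours(m,0,1)[0],key=cv2.contourArea)[:,0,:]
o=cn[~((cn[:,0]>30)&(cn[:,0]<64)&(cn[:,1]>40))]
o=o[o[:,1]<70].astype(float)
W=np.array([onz(c2,a+x0,b+y0,.012)[:2] for a,b in o])
A=np.c_[2*W,np.ones(len(W))]; sol=np.linalg.lstsq(A,(W**2).sum(1),rcond=None)[0]; r=np.sqrt(sol[2]+sol[0]**2+sol[1]**2)
print('rest',sol[:2],'r',r,'res',np.abs(np.linalg.norm(W-sol[:2],axis=1)-r).max())
st=readout.observe(); Rt=R.from_rotvec(st['ee_rot']).as_matrix(); print('tool y deg',np.degrees(np.arctan2(Rt[1,1],Rt[0,1])), Rt[2])
E
```

```text
[[ 0.494  -0.2283  0.096 ]
 [ 0.5159 -0.2189  0.096 ]
 [ 0.5261 -0.2418  0.096 ]
 [ 0.5026 -0.2515  0.096 ]] [ 0.50963744 -0.23512964  0.096     ]
0.0239 23.4
0.0251 -66.0
0.0255 -157.5
0.0247 110.3
[ 0.494  -0.2283  0.0962] [0. 0.]
[ 0.5172 -0.2198  0.0946] [0.0013 0.0013]
[ 0.5261 -0.2416  0.0973] [0.0002 0.0002]
[ 0.5023 -0.2502  0.1009] [0. 0.]
top centre [ 0.50990329 -0.23496177  0.09726389]
rest [ 0.51059526 -0.23228323] r 0.036357296165429306 res 0.0008220765386401305
tool y deg 22.504190291003727 [ 1.20063403e-03  1.64231470e-04 -9.99999266e-01]
```

Request:
{"name": "carry_out", "arguments": {"increments": [-1.3,-1.5,-15,0,0,0,0,0,-30,0,0,0,0,0,-30,0,0,0,0,0,-30,0,0,0,0,0,-25,0,0,0,0,0,-20,0,0,0,0,0,-15,0,0,0,0,0,-10,0,0,0,0,0,0,0,0,0,0,0,0,0,0,0]}}

```text
clock: 4.5
position: [0.5098, -0.2369, 0.0523]
ee_rot: [1.748, 2.609, 0.0]
force: [0.3, -0.6, 0.1]
width: 1.004
gripper_force: 0.0
```

Request:
{"name": "carry_out", "arguments": {"increments": [0,0,0,0,0,0,0,0,0,0,0,0,0,0,0,0,0,0,0,0,0,0,0,0,0,0,0,0,0,0,0,0,0,0,0,0,0,0,0,0,0,0,0,0,0,0,0,0], "grip": 1, "newtons": 50}}

```text
clock: 5.5
position: [0.5094, -0.2367, 0.0517]
ee_rot: [-1.749, -2.61, -0.0]
force: [0.8, -0.2, -1.4]
width: 0.282
gripper_force: 50.0
```

```bash
python3 - <<'E'
from h import *
s=readout.observe(); print({k:np.round(v,4) for k,v in s.items()})
E
```

```text
{'clock': np.float64(5.5), 'joints': array([ 0.0291,  0.5688,  0.44  ,  1.937 , -0.3586,  0.7126,  1.073 ]), 'dq': array([-0.    , -0.0009, -0.0001,  0.0012,  0.0028,  0.0001, -0.0006]), 'joint_efforts': array([ 9.25000e-02, -6.31445e+01,  8.37430e+00, -2.13366e+01,
        6.33000e-02,  1.68100e-01, -1.40000e-03]), 'position': array([ 0.5094, -0.2367,  0.0517]), 'ee_rot': array([-1.7489, -2.6097, -0.    ]), 'force': array([ 0.75  , -0.1533, -1.4313]), 'ft_torque': array([-0.0905, -0.0638,  0.018 ]), 'gripper_force': np.float64(49.9994), 'width': np.float64(0.2824)}
```

Request:
{"name": "carry_out", "arguments": {"increments": [0,0,4,0,0,0,0,0,8,0,0,0,0,0,12,0,0,0,0,0,20,0,0,0,0,0,25,0,0,0,0,0,25,0,0,0,0,0,16,0,0,0,0,0,0,0,0,0,0,0,0,0,0,0,0,0,0,0,0,0]}}

```text
clock: 6.75
position: [0.5088, -0.2365, 0.1608]
ee_rot: [-1.748, -2.608, 0.001]
force: [0.5, 0.0, -2.1]
width: 0.279
gripper_force: 50.0
```

```bash
python3 - <<'E'
from h import *
s=readout.observe(); print({k:np.round(s[k],4) for k in('clock','position','ee_rot','force','ft_torque','width','gripper_force')})
a,_=grab('side','s1');b,_=grab('top','t1');w,_=grab('wrist','w3'); 
cr=lambda im,x,y:cv2.resize(im[y:y+105,x:x+140],(400,300),interpolation=cv2.INTER_CUBIC)
cv2.imwrite('pics/m2.png',np.vstack([np.hstack([cr(a,240,190),cr(b,310,180)]),np.hstack([cv2.resize(w,(400,300)),cv2.resize(a,(400,300))])])[:,:,::-1])
E
```

```text
{'clock': np.float64(6.75), 'position': array([ 0.5088, -0.2365,  0.1608]), 'ee_rot': array([-1.7481e+00, -2.6084e+00,  8.0000e-04]), 'force': array([ 0.4773,  0.0127, -2.0727]), 'ft_torque': array([-0.1088,  0.0101,  0.0447]), 'width': np.float64(0.2788), 'gripper_force': np.float64(49.999)}
```

View pics/m2.png

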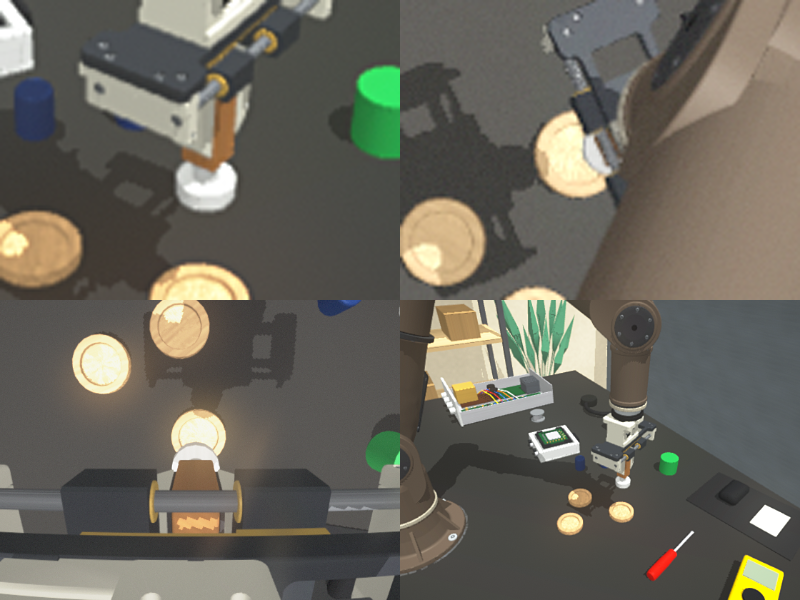

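The montage shows the block lifted upright in the fingers. Its foot is at about (312,255) in the side view and partly visible in the wrist view at (273,222). I'll fit the foot's underside edge to get its offset in the tool.

```bash
cat > foot.py <<'E'
from h import *
from scipy.optimize import least_squares
def foot(img,box,tcp,rot,zf,lo=0):
    im,c=load(img); x0,y0,x1,y1=box; g=im[y0:y1,x0:x1].astype(int)
    m=((g.min(2)>110)&(g.max(2)-g.min(2)<28)).astype(np.uint8)
    k,l,st,ce=cv2.connectedComponentsWithStats(m); i=1+np.argmax(st[1:,4])
    cn=max(cv2.findContours((l==i).astype(np.uint8),0,1)[0],key=cv2.contourArea)[:,0,:]+[x0,y0]
    return im,c,cn,st[i]+[x0,y0,0,0,0]
def fitc(c,px,z,r=None):
    W=np.array([onz(c,*p,z)[:2] for p in px])
    f=(lambda q:np.linalg.norm(W-q[:2],axis=1)-(r or q[2]))
    q=least_squares(f,[*W.mean(0),.02]).x; return q,np.abs(f(q)).max()
E
python3 - <<'E'
from foot import *
tcp=np.array([.5088,-.2365,.1608]); Rt=R.from_rotvec([-1.7481,-2.6084,.0008]).as_matrix(); zf=tcp[2]-.0457
im,c,cn,st=foot('w3',(230,195,320,240),0,0,zf); print(st)
top=np.array([cn[cn[:,0]==u][:,1].min() for u in np.unique(cn[:,0])]); us=np.unique(cn[:,0]); print(list(zip(us,top))[::6])
px=np.c_[us,top][2:-2]; q,e=fitc(c,px,zf,.02); print('wrist',q,e,'tool off',Rt.T@(np.array([q[0],q[1],zf])-tcp)); print(fitc(c,px,zf))
im,c,cn,st=foot('s1',(290,225,335,270),0,0,zf); print(st)
us=np.unique(cn[:,0]); bot=np.array([cn[cn[:,0]==u][:,1].max() for u in us]); print(list(zip(us,bot)))
px=np.c_[us,bot+.5][2:-2]; q,e=fitc(c,px,zf,.02); print('side',q,e,'tool off',Rt.T@(np.array([q[0],q[1],zf])-tcp)); print(fitc(c,px,zf))
E
```

```text
[ 233  195   83   45 1572]
[(np.int64(233), np.int64(239)), (np.int64(239), np.int64(237)), (np.int64(245), np.int64(215)), (np.int64(251), np.int64(209)), (np.int64(257), np.int64(205)), (np.int64(263), np.int64(201)), (np.int64(269), np.int64(200)), (np.int64(275), np.int64(196)), (np.int64(281), np.int64(195)), (np.int64(287), np.int64(195)), (np.int64(293), np.int64(195)), (np.int64(299), np.int64(195)), (np.int64(305), np.int64(221)), (np.int64(311), np.int64(238))]
wrist [ 0.50954909 -0.23402253  0.02      ] 0.008276539339095088 tool off [0.00195928 0.00169446 0.04569988]
(array([ 0.51073834, -0.23674679,  0.0228231 ]), np.float64(0.004947413750604816))
[290 225  25  20 349]
[(np.int64(290), np.int64(233)), (np.int64(291), np.int64(234)), (np.int64(292), np.int64(234)), (np.int64(293), np.int64(235)), (np.int64(294), np.int64(235)), (np.int64(295), np.int64(236)), (np.int64(296), np.int64(236)), (np.int64(297), np.int64(236)), (np.int64(298), np.int64(237)), (np.int64(299), np.int64(237)), (np.int64(300), np.int64(238)), (np.int64(301), np.int64(239)), (np.int64(302), np.int64(240)), (np.int64(303), np.int64(240)), (np.int64(304), np.int64(240)), (np.int64(305), np.int64(241)), (np.int64(306), np.int64(241)), (np.int64(307), np.int64(241)), (np.int64(308), np.int64(242)), (np.int64(309), np.int64(242)), (np.int64(310), np.int64(243)), (np.int64(311), np.int64(243)), (np.int64(312), np.int64(244)), (np.int64(313), np.int64(244)), (np.int64(314), np.int64(233))]
side [ 0.53772755 -0.17477947  0.02      ] 0.009786822385221588 tool off [0.04604386 0.05027753 0.04568205]
(array([ 0.93143124, -0.04234375,  0.43050157]), np.float64(0.002268202441606748))
```

Request:
{"name": "carry_out", "arguments": {"increments": [-1.2,20,0,0,0,0,-1.2,40,0,0,0,0,-1.2,43,0,0,0,0,-1.2,43,0,0,0,0,-1.2,43,0,0,0,0,-1.2,43,0,0,0,0,-1.2,43,0,0,0,0,-1.2,43,0,0,0,0,-1.2,43,0,0,0,0,-1.2,40,0,0,0,0,-1.5,23,0,0,0,0,0,0,-20,0,0,0,0,0,-15,0,0,0,0,0,0,0,0,0,0,0,0,0,0,0,0,0,0,0,0,0]}}

```text
clock: 8.9
position: [0.4964, 0.1871, 0.1274]
ee_rot: [1.749, 2.609, 0.002]
force: [-0.5, 0.1, -1.8]
width: 0.277
gripper_force: 50.0
```

```bash
python3 - <<'E'
from h import *
s=readout.observe(); print({k:np.round(s[k],4) for k in('clock','position','ee_rot','force','ft_torque','width','gripper_force')})
a,_=grab('side','s2');w,_=grab('wrist','w4')
cr=lambda im,x,y,ww,hh:cv2.resize(im[y:y+hh,x:x+ww],(400,300),interpolation=cv2.INTER_CUBIC)
cv2.imwrite('pics/m3.png',np.hstack([cr(a,170,135,100,75),cr(w,180,140,200,150)])[:,:,::-1])
E
```

```text
{'clock': np.float64(8.9), 'position': array([0.4964, 0.1871, 0.1274]), 'ee_rot': array([1.7494e+00, 2.6088e+00, 1.5000e-03]), 'force': array([-0.544 ,  0.119 , -1.8419]), 'ft_torque': array([-0.05  ,  0.0351, -0.0316]), 'width': np.float64(0.2769), 'gripper_force': np.float64(49.9991)}
```

View pics/m3.png

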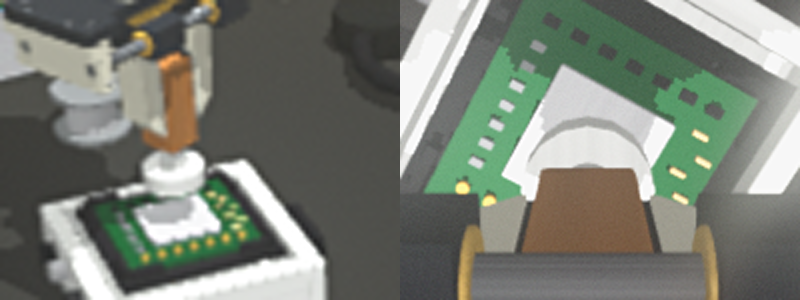

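The side crop shows the foot hovering above the can, with its left edge at 143, right at 206 and bottom at 197 in crop pixels. In the wrist crop the foot spans x=527 to 653 with its top arc at y≈118.

```bash
python3 - <<'E'
from h import *
from scipy.optimize import least_squares
tcp=np.array([.4964,.1871,.1274]); zf=tcp[2]-.0457
th=np.linspace(0,2*np.pi,181)
def ext(c,x,y,kind):
    p=np.array([proj(c,[x+.02*np.cos(t),y+.02*np.sin(t),zf+h]) for h in(0,.014) for t in th])
    return np.array([p[:,0].min(),p[:,0].max(),p[:,1].max() if kind=='s' else p[:,1].min()])
s,cs=load('s2'); w,cw=load('w4')
ms=np.array([170+143/4,170+206/4,135+197/4])-.4; mw=np.array([180+127/2,180+253/2,140+118/2])-.4
for n,c,m in(('s',cs,ms),('w',cw,mw)):
    r=least_squares(lambda q:ext(c,*q,n)-m,[.495,.188],diff_step=1e-3); print(n,r.x,r.fun)
# can in w4: visible corners top (562,66), right(675,126), left(502,178): centre = mid of left/right
f=lambda u,v:(180+(u-400)/2-.25,140+v/2-.25)
C=[onz(cw,*f(*p),.055) for p in((562,66),(675,126),(502,178))]; print(np.round(C,4),(C[1]+C[2])/2)
f=lambda u,v:(170+u/4-.4,135+v/4-.4)
E
```

```text
s [0.49670696 0.19040378] [ 0.0167049  -0.01689974  0.00095981]
w [0.49649482 0.18747092] [-1.85243077  1.85401687  0.1023822 ]
[[0.4754 0.2138 0.055 ]
 [0.5204 0.2091 0.055 ]
 [0.4705 0.1677 0.055 ]] [0.49546283 0.1883889  0.055     ]
```

Request:
{"name": "carry_out", "arguments": {"increments": [-1.5,0,-4,0,0,0,0,0,-6,0,0,0,0,0,-6,0,0,0,0,0,-4,0,0,0,0,0,-3,0,0,0,0,0,-1,0,0,0,0,0,0,0,0,0,0,0,0,0,0,0]}}

```text
clock: 10.0
position: [0.4945, 0.1873, 0.1029]
ee_rot: [1.749, 2.61, 0.001]
force: [0.2, -0.1, -3.4]
width: 0.28
gripper_force: 50.0
```

Request:
{"name": "carry_out", "arguments": {"increments": [0,0,-1,0,0,0,0,0,-1,0,0,0,0,0,-1,0,0,0,0,0,-1,0,0,0,0,0,0,0,0,0,0,0,0,0,0,0]}}

```text
clock: 10.75
position: [0.4944, 0.1873, 0.0988]
ee_rot: [1.749, 2.61, 0.0]
force: [-1.1, -0.2, -1.2]
width: 0.281
gripper_force: 50.0
```

Request:
{"name": "carry_out", "arguments": {"increments": [0,0,-0.5,0,0,0,0,0,-0.5,0,0,0,0,0,0,0,0,0,0,0,0,0,0,0]}}

```text
clock: 11.25
position: [0.4944, 0.1873, 0.0978]
ee_rot: [1.749, 2.61, 0.0]
force: [-0.2, 0.2, -1.4]
width: 0.281
gripper_force: 50.0
```

Request:
{"name": "carry_out", "arguments": {"increments": [0,0,-0.5,0,0,0,0,0,0,0,0,0,0,0,0,0,0,0]}}

```text
clock: 11.62
position: [0.4944, 0.1873, 0.0973]
ee_rot: [1.749, 2.61, 0.0]
force: [-0.6, -0.6, -0.9]
width: 0.281
gripper_force: 50.0
```

Request:
{"name": "carry_out", "arguments": {"increments": [0,0,-0.5,0,0,0,0,0,0,0,0,0,0,0,0,0,0,0]}}

```text
clock: 12.0
position: [0.4944, 0.1873, 0.0968]
ee_rot: [1.749, 2.61, 0.0]
force: [0.4, 0.3, -0.7]
width: 0.281
gripper_force: 50.0
```

Request:
{"name": "carry_out", "arguments": {"increments": [0,0,-0.5,0,0,0,0,0,0,0,0,0,0,0,0,0,0,0]}}

```text
clock: 12.38
position: [0.4944, 0.1873, 0.0962]
ee_rot: [1.749, 2.61, 0.0]
force: [-0.2, -0.1, -0.6]
width: 0.28
gripper_force: 50.0
```

Request:
{"name": "carry_out", "arguments": {"increments": [0,0,-0.5,0,0,0,0,0,0,0,0,0,0,0,0,0,0,0]}}

```text
clock: 12.75
position: [0.4944, 0.1873, 0.0957]
ee_rot: [1.749, 2.61, 0.0]
force: [-0.2, -0.1, 0.3]
width: 0.279
gripper_force: 50.0
```

Request:
{"name": "carry_out", "arguments": {"increments": [0,0,-0.5,0,0,0,0,0,0,0,0,0,0,0,0,0,0,0]}}

```text
clock: 13.12
position: [0.4944, 0.1873, 0.0953]
ee_rot: [1.749, 2.61, 0.0]
force: [0.0, 1.3, 0.0]
width: 0.282
gripper_force: 50.0
```

Request:
{"name": "carry_out", "arguments": {"increments": [0,0,-0.5,0,0,0,0,0,0,0,0,0,0,0,0,0,0,0]}}

```text
clock: 13.5
position: [0.4944, 0.1873, 0.0948]
ee_rot: [1.749, 2.61, 0.0]
force: [0.3, 1.3, 0.2]
width: 0.282
gripper_force: 50.0
```

Request:
{"name": "carry_out", "arguments": {"increments": [0,0,-0.5,0,0,0,0,0,0,0,0,0,0,0,0,0,0,0]}}

```text
clock: 13.88
position: [0.4944, 0.1873, 0.0943]
ee_rot: [1.749, 2.61, 0.0]
force: [0.5, -0.8, -0.2]
width: 0.28
gripper_force: 50.0
```

Request:
{"name": "carry_out", "arguments": {"increments": [0,0,-0.5,0,0,0,0,0,0,0,0,0,0,0,0,0,0,0]}}

```text
clock: 14.25
position: [0.4944, 0.1873, 0.0941]
ee_rot: [-1.749, -2.61, -0.0]
force: [-2.4, 0.2, 5.5]
width: 0.279
gripper_force: 50.0
```

```bash
python3 - <<'E'
from h import *
F=[]
for i in range(6):
    vision.get_image('wrist'); s=readout.observe(); F.append(np.r_[s['force'],s['ft_torque']])
print(s['clock'],s['position'],np.mean(F,0).round(2),np.std(F,0).round(2))
E
```

```text
14.55 [0.49442174 0.1872341  0.09407685] [-1.61 -0.16  5.13 -0.13  0.41  0.  ] [0.35 0.53 0.52 0.02 0.03 0.02]
```

Request:
{"name": "carry_out", "arguments": {"increments": [0,0,-0.2,0,0,0,0,0,0,0,0,0]}}

```text
clock: 14.8
position: [0.4944, 0.1873, 0.0941]
ee_rot: [-1.749, -2.61, -0.001]
force: [-2.6, -1.0, 8.1]
width: 0.279
gripper_force: 50.0
```

```bash
cat > avg.py <<'E'
from h import *
F=[]
for i in range(4):
    vision.get_image('wrist'); s=readout.observe(); F.append(np.r_[s['force'],s['ft_torque']])
print(s['clock'],s['position'],s['ee_rot'].round(4),np.mean(F,0).round(2))
E
python3 avg.py
```

```text
15.0 [0.49441723 0.18723207 0.09404361] [-1.7492e+00 -2.6095e+00 -6.0000e-04] [-2.75 -0.61  7.97 -0.18  0.62 -0.  ]
```

Request:
{"name": "carry_out", "arguments": {"increments": [0,0,-0.2,0,0,0,0,0,0,0,0,0]}}

```text
clock: 15.25
position: [0.4945, 0.1873, 0.094]
ee_rot: [-1.749, -2.609, -0.001]
force: [-2.3, -1.4, 11.6]
width: 0.284
gripper_force: 50.0
```

```bash
python3 avg.py; python3 - <<'E'
from h import *
a,_=grab('side','s3');w,_=grab('wrist','w5')
cr=lambda im,x,y,ww,hh:cv2.resize(im[y:y+hh,x:x+ww],(400,300),interpolation=cv2.INTER_CUBIC)
cv2.imwrite('pics/m4.png',np.hstack([cr(a,170,135,100,75),cr(w,180,140,200,150)])[:,:,::-1])
E
```

```text
15.45 [0.49444619 0.18730197 0.09404456] [-1.7491e+00 -2.6095e+00 -9.0000e-04] [-2.41 -0.72 10.36 -0.28  0.83  0.  ]
```

View pics/m4.png

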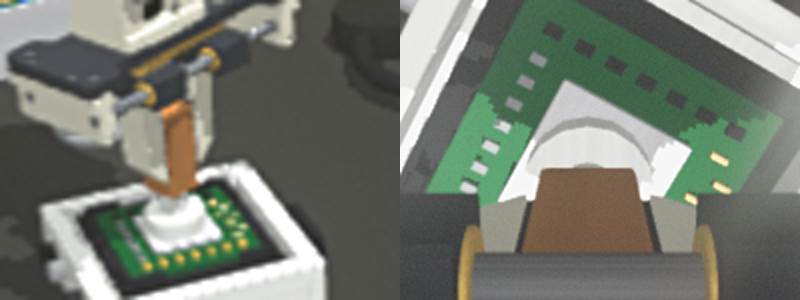

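The side and wrist crops show the foot flat and centred on the can, with the board level and sunk into the frame. The push is about 12.5 N once the block's weight is added back. I'll hold it there.

Request:
{"name": "carry_out", "arguments": {"increments": [-0.1,0,0,0,0,0,0,0,0,0,0,0,0,0,0,0,0,0,0,0,0,0,0,0,0,0,0,0,0,0,0,0,0,0,0,0,0,0,0,0,0,0,0,0,0,0,0,0]}}

```text
clock: 16.55
position: [0.4944, 0.1873, 0.094]
ee_rot: [-1.749, -2.61, -0.001]
force: [-2.7, -0.6, 9.6]
width: 0.28
gripper_force: 50.0
```

```bash
python3 avg.py
```

```text
16.75 [0.49441847 0.18726497 0.09403937] [-1.7492e+00 -2.6096e+00 -1.0000e-03] [-2.88 -0.37  9.63 -0.26  0.73 -0.01]
```

Request:
{"name": "carry_out", "arguments": {"increments": [0,0,0,0,0,0,0,0,0,0,0,0,0,0,0,0,0,0,0,0,0,0,0,0,0,0,0,0,0,0,0,0,0,0,0,0,0,0,0,0,0,0,0,0,0,0,0,0,0,0,0,0,0,0,0,0,0,0,0,0]}}

```text
clock: 18.0
position: [0.4944, 0.1872, 0.094]
ee_rot: [1.749, 2.61, 0.001]
force: [-2.8, -0.5, 9.9]
width: 0.284
gripper_force: 50.0
```

```bash
python3 avg.py; python3 - <<'E'
from h import *
# board tilt: can's visible corners/edges via wrist, board corner in side; foot edges in side s3
s,cs=load('s3'); w,cw=load('w5')
from scipy.optimize import least_squares
f=lambda u,v:(180+(u-400)/2-.25,140+v/2-.25)
for z in(.048,.0485,.049):
    A,B=[onz(cw,*f(*p),z) for p in((567,80),(690,148))]; print(z,A.round(4),B.round(4),np.linalg.norm(A-B))
E
```

```text
18.2 [0.49443512 0.18725495 0.09405672] [-1.7492e+00 -2.6096e+00 -1.0000e-03] [-2.500e+00 -8.200e-01  1.053e+01 -2.500e-01  7.500e-01  1.000e-02]
0.048 [0.476  0.2144 0.048 ] [0.5202 0.209  0.048 ] 0.044521110438545654
0.0485 [0.476  0.2145 0.0485] [0.5201 0.2091 0.0485] 0.04441252736888503
0.049 [0.476  0.2146 0.049 ] [0.52   0.2092 0.049 ] 0.0443039442992244
```

```bash
python3 - <<'E'
from h import *
s0,c=load('s2'); s3,_=load('s3'); a,_=grab('side','s4')
# board-plane (z=.050 top of pcb) sample points along board + plate, track s2 -> s4
sub=lambda im:cv2.resize(cv2.cvtColor(im[150:225,165:265],cv2.COLOR_RGB2GRAY),None,fx=4,fy=4,interpolation=cv2.INTER_CUBIC)
A,B=sub(s0),sub(a)
mask=np.zeros_like(A); poly=[]
ctr=np.array([.495,.1885]); ang=np.radians(-6.5)
for x,y in((-1,-1),(1,-1),(1,1),(-1,1)):
    p=ctr+.043*np.array([x*np.cos(ang)-y*np.sin(ang),x*np.sin(ang)+y*np.cos(ang)]); u=proj(c,[*p,.05]); poly.append((u-[165,150]+.5)*4-.5)
cv2.fillPoly(mask,[np.int32(poly)],255)
pts=cv2.goodFeaturesToTrack(A,60,.05,8,mask=mask)
q,ok,err=cv2.calcOpticalFlowPyrLK(A,B,pts,None,winSize=(25,25),maxLevel=1)
b,ok2,_=cv2.calcOpticalFlowPyrLK(B,A,q,None,winSize=(25,25),maxLevel=1)
rows=[]
for p,r,bb in zip(pts[:,0],q[:,0],b[:,0]):
    if np.linalg.norm(p-bb)>1: continue
    u=(p+.5)/4-.5+[165,150]; v=(r+.5)/4-.5+[165,150]; W=onz(c,*u,.050)
    dv=(v-u); g=proj(c,W-[0,0,.001])-u
    rows.append([*(W[:2]-ctr)*1e3,dv[1]/g[1],dv[0]-g[0]*dv[1]/g[1]])
r=np.array(rows); 
for _ in range(3):
    X=np.c_[np.ones(len(r)),r[:,:2]]; s=np.linalg.lstsq(X,r[:,2],rcond=None)[0]; e=r[:,2]-X@s; r=r[np.abs(e)<max(1.0,2*np.std(e))]
print(len(r),'drop,slopes',s.round(4),'std',e.std()); print(r.round(1))
E
```

```text
20 drop,slopes [ 6.6424e+00 -5.9000e-03  5.8000e-03] std 0.14139150526083816
[[ 30.3 -21.3   6.5   0.2]
 [ 41.1  15.3   6.5   0.1]
 [ 33.8  -5.3   6.7   0.1]
 [ 37.8 -13.9   6.3   0.1]
 [ 19.5 -19.1   6.5   0. ]
 [ 40.9   2.8   6.4   0.1]
 [-17.1  20.3   6.7   0.2]
 [ 20.6 -30.3   6.2   0.1]
 [ 30.8 -32.1   6.4   0.2]
 [-36.8 -27.9   6.7   0.3]
 [  8.3 -31.4   6.2   0.2]
 [ -2.9 -30.3   6.4   0.2]
 [-13.9 -29.3   6.7   0.2]
 [-24.9 -26.7   6.7   0.2]
 [ 12.1 -17.5   6.3   0.1]
 [-10.3 -15.5   6.6   0.2]
 [  0.9 -16.5   6.3   0.2]
 [-21.4 -14.4   6.6   0.2]
 [ 27.5  -4.4   6.4  -0. ]
 [-34.  -13.8   7.1   0.3]]
```

Request:
{"name": "carry_out", "arguments": {"increments": [0,0,0.5,0,0,0,0,0,1,0,0,0,0,0,1,0,0,0,0,0,1.5,0,0,0,0,0,2,0,0,0,0,0,2,0,0,0,0,0,4,0,0,0,0,0,8,0,0,0,0,0,15,0,0,0,0,0,20,0,0,0,0,0,12,0,0,0,0,0,0,0,0,0,0,0,0,0,0,0]}}

```text
clock: 19.88
position: [0.4939, 0.1872, 0.16]
ee_rot: [-1.749, -2.61, 0.001]
force: [0.1, -0.5, -1.7]
width: 0.28
gripper_force: 50.0
```

```bash
python3 avg.py
```

```text
20.075 [0.49393277 0.18708816 0.15977529] [-1.7489e+00 -2.6093e+00  1.6000e-03] [ 0.21 -0.21 -2.84 -0.07  0.02 -0.  ]
```

Request:
{"name": "carry_out", "arguments": {"increments": [1.5,-20,0,0,0,0,1.5,-40,0,0,0,0,1.5,-43,0,0,0,0,1.5,-43,0,0,0,0,1.5,-43,0,0,0,0,1.5,-43,0,0,0,0,1.5,-43,0,0,0,0,1.5,-43,0,0,0,0,1.5,-43,0,0,0,0,1.5,-40,0,0,0,0,1.5,-20,0,0,0,0,0,0,0,0,0,0,0,0,0,0,0,0,0,0,0,0,0,0]}}

```text
clock: 21.82
position: [0.5107, -0.2327, 0.1602]
ee_rot: [-1.747, -2.61, -0.001]
force: [0.1, -0.8, -2.3]
width: 0.284
gripper_force: 50.0
```

```bash
python3 avg.py; python3 - <<'E'
from h import *
a,_=grab('side','s5');w,_=grab('wrist','w6')
cr=lambda im,x,y,ww,hh:cv2.resize(im[y:y+hh,x:x+ww],(400,300),interpolation=cv2.INTER_CUBIC)
cv2.imwrite('pics/m5.png',np.hstack([cr(a,265,225,100,75),cr(w,180,140,200,150)])[:,:,::-1])
E
```

```text
22.025 [ 0.51086589 -0.23313096  0.16037479] [-1.7477e+00 -2.6105e+00 -3.0000e-04] [-0.01 -0.22 -2.82 -0.08  0.02  0.01]
```

View pics/m5.png

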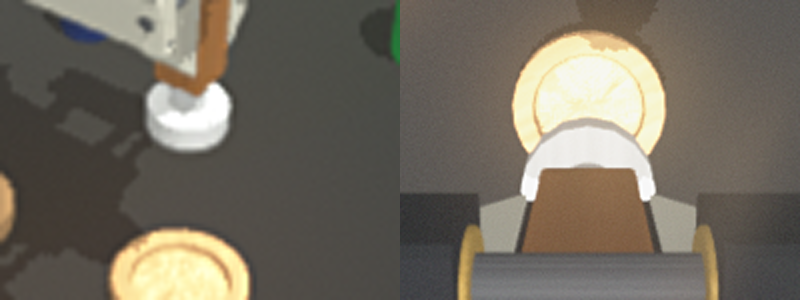

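The wrist crop shows the empty rest with its rim spanning x=513 to 665 (top y=30) and its recess x=534 to 642. The foot spans x=522 to 655 with its top at y=118. In the side crop the foot spans x=146 to 231 with its bottom at y=151.

```bash
python3 - <<'E'
from h import *
from scipy.optimize import least_squares
tcp=np.array([.5109,-.2331,.1604]); zf=tcp[2]-.0457
th=np.linspace(0,2*np.pi,181)
def ext(c,x,y,kind,r,zs):
    p=np.array([proj(c,[x+r*np.cos(t),y+r*np.sin(t),z]) for z in zs for t in th])
    return np.array([p[:,0].min(),p[:,0].max(),p[:,1].max() if kind=='s' else p[:,1].min()])
s,cs=load('s5'); w,cw=load('w6')
fs=lambda l,r,v:np.array([265+l/4,265+r/4,225+v/4])-.4
fw=lambda l,r,v:np.array([180+(l-400)/2,180+(r-400)/2,140+v/2])-.4
for n,k,c,m,r,zs in(('foot side','s',cs,fs(146,231,151),.02,(zf,zf+.014)),('foot wrist','w',cw,fw(522,655,118),.02,(zf,zf+.014)),('rest outer w','w',cw,fw(513,665,30),.036,(.012,)),('recess w','w',cw,fw(534,642,53),.026,(.012,))):
    q=least_squares(lambda q:ext(c,*q,k,r,zs)-m,[.511,-.233],diff_step=1e-3); print(n,q.x.round(4),q.fun.round(2))
E
```

```text
foot side [ 0.5108 -0.2312] [ 0.14 -0.14  0.01]
foot wrist [ 0.5106 -0.2331] [-0.09  0.09  0.01]
rest outer w [ 0.5103 -0.2317] [-0.49  0.49  0.03]
recess w [ 0.5101 -0.2324] [-0.8   0.8   0.03]
```

Request:
{"name": "carry_out", "arguments": {"increments": [0,0,-12,0,0,0,0,0,-20,0,0,0,0,0,-20,0,0,0,0,0,-18,0,0,0,0,0,-12,0,0,0,0,0,-6,0,0,0,0,0,0,0,0,0,0,0,0,0,0,0,0,0,0,0,0,0]}}

```text
clock: 23.25
position: [0.5111, -0.2339, 0.0729]
ee_rot: [1.748, 2.609, 0.001]
force: [-0.7, -0.0, -3.4]
width: 0.281
gripper_force: 50.0
```

```bash
python3 avg.py
```

```text
23.45 [ 0.51088277 -0.23374651  0.07256304] [1.7487e+00 2.6095e+00 2.0000e-04] [ 0.23 -0.23 -2.42 -0.08  0.03  0.02]
```

Lateral position is good to within about 1 mm. Floor contact is expected at TCP z ≈ 0.0517.

Request:
{"name": "carry_out", "arguments": {"increments": [0,0.5,-6,0,0,0,0,0,-6,0,0,0,0,0,-4,0,0,0,0,0,-2.5,0,0,0,0,0,-1,0,0,0,0,0,0,0,0,0,0,0,0,0,0,0,0,0,0,0,0,0]}}

```text
clock: 24.45
position: [0.5109, -0.2333, 0.053]
ee_rot: [1.749, 2.609, 0.0]
force: [-0.5, -0.7, -2.8]
width: 0.283
gripper_force: 50.0
```

Request:
{"name": "carry_out", "arguments": {"increments": [0,0,-0.4,0,0,0,0,0,-0.4,0,0,0,0,0,0,0,0,0,0,0,0,0,0,0]}}

```text
clock: 24.95
position: [0.5108, -0.2333, 0.052]
ee_rot: [1.749, 2.61, -0.0]
force: [-0.1, 0.1, -3.5]
width: 0.285
gripper_force: 50.0
```

```bash
python3 avg.py
```

```text
25.15 [ 0.5107654 -0.2332582  0.0520564] [1.749  2.6097 0.    ] [-0.47  0.04 -2.71 -0.09  0.01  0.01]
```

Request:
{"name": "carry_out", "arguments": {"increments": [0,0,-0.3,0,0,0,0,0,0,0,0,0,0,0,0,0,0,0]}}

```text
clock: 25.52
position: [0.5107, -0.2332, 0.0517]
ee_rot: [-1.749, -2.61, -0.0]
force: [-0.1, 0.6, -1.7]
width: 0.282
gripper_force: 50.0
```

Request:
{"name": "carry_out", "arguments": {"increments": [0,0,-0.3,0,0,0,0,0,0,0,0,0,0,0,0,0,0,0]}}

```text
clock: 25.9
position: [0.5108, -0.2332, 0.0517]
ee_rot: [1.749, 2.61, 0.0]
force: [-1.2, 0.3, 3.1]
width: 0.281
gripper_force: 50.0
```

```bash
python3 avg.py
```

```text
26.1 [ 0.51082223 -0.23324627  0.05163753] [1.7489e+00 2.6096e+00 3.0000e-04] [-1.64  1.24  4.29  0.13  0.47 -0.  ]
```

Request:
{"name": "carry_out", "arguments": {"increments": [0,0,0.3,0,0,0,0,0,0,0,0,0], "newtons": 5}}

```text
clock: 26.35
position: [0.5108, -0.2333, 0.0516]
ee_rot: [1.749, 2.61, -0.0]
force: [-1.6, 0.2, -0.1]
width: 0.284
gripper_force: 5.0
```

Request:
{"name": "carry_out", "arguments": {"increments": [0,0,0,0,0,0,0,0,0,0,0,0,0,0,0,0,0,0,0,0,0,0,0,0,0,0,0,0,0,0,0,0,0,0,0,0,0,0,0,0,0,0,0,0,0,0,0,0], "grip": 0}}

```text
clock: 27.35
position: [0.5108, -0.2332, 0.0517]
ee_rot: [1.749, 2.61, 0.0]
force: [0.2, 0.4, 0.7]
width: 0.998
gripper_force: 0.0
```

Request:
{"name": "carry_out", "arguments": {"increments": [0,0,5,0,0,0,0,0,10,0,0,0,0,0,20,0,0,0,0,0,30,0,0,0,0,0,30,0,0,0,0,0,30,0,0,0,0,0,30,0,0,0,0,0,20,0,0,0,0,40,0,0,0,0,0,40,0,0,0,0,0,0,0,0,0,0,0,0,0,0,0,0]}}

```text
clock: 28.85
position: [0.5108, -0.1539, 0.2274]
ee_rot: [1.749, 2.609, 0.0]
force: [-0.3, -0.3, -0.3]
width: 0.996
gripper_force: 0.0
```

```bash
python3 - <<'E'
from h import *
s=readout.observe(); print(s['clock'],s['position'],s['width'])
a,_=grab('side','s6');b,_=grab('top','t6')
cr=lambda im,x,y,ww,hh:cv2.resize(im[y:y+hh,x:x+ww],(400,300),interpolation=cv2.INTER_CUBIC)
cv2.imwrite('pics/m6.png',np.vstack([np.hstack([cr(a,270,252,80,60),cr(a,170,165,100,75)]),np.hstack([cv2.resize(b,(400,300)),cv2.resize(a,(400,300))])])[:,:,::-1])
E
```

```text
28.85 [ 0.51075465 -0.15388275  0.22735226] 0.9960642320561016
```

View pics/m6.png

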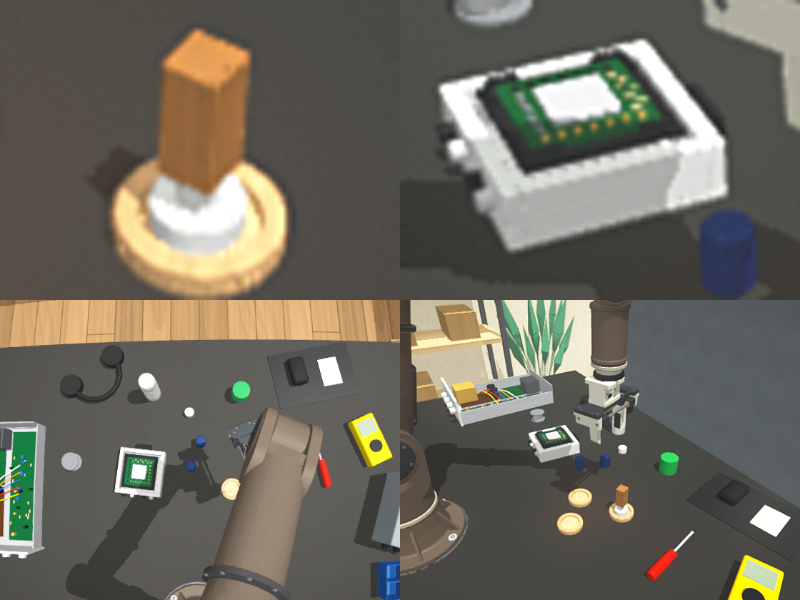

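The block stands upright and centred in its rest at side (311,290). The board is back up at side (214,189), and the bystanders are where they were. I'm handing in.

```bash
python3 -c "
from cell import arm
print(arm.sign_off())"
```

```text
the job is handed in; nothing more can be done
None
```

The block held the board level on its stops (about 6.6 mm down, measured tilt under 0.01 rad) at roughly 12–13 N for about 3 s, the board then came back up, the block was set upright and centred in its rest, and the job was handed in at about 29 s of the 72 s limit; the sign-off gave no verdict.

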